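# Put the tasting cups away in the locking-cap canister

### The job

Put the loose steel tasting cups away in their canister: squeeze the two side tabs of its tall white cap, turn the cap anticlockwise (seen from above) off the neck, and stand it upright on the rubber mat. Nest all the cups upright, one inside the other, in the canister's mouth, letting go of the finished stack. Then put the cap back over them and, tabs squeezed, turn it clockwise all the way until the tabs can spring out and lock it, leaving the milk jug, tamper and sugar jar where they stand.

Things in the scene. Friction and masses are not known exactly. Their poses are not given: they have to be found in the camera images.
- canister: Short steel canister, fixed, 88 mm across, flat shoulder at 50 mm height, neck 47 mm across up to 70 mm. Outside the neck at +x and -x: bayonet lugs that hold the cap down (underside 9.5 mm above the shoulder), with stops for clockwise turning. Origin: centre of the underside, on the counter; z up the axis. At the locked pose cap x lies along canister x, or against it.
- mouth (a point): Centre of the canister's mouth, at the neck's rim (70 mm high): a round well 38 mm across, 20 mm deep. The first cup's foot stands on the well's floor (cup origin 20 mm below this point), its rim band just above the neck's rim; each next cup nests in the last, 13 mm higher. Five cups reach 67 mm above the neck's rim.
- post (a point): Top of one of two dark catch posts on the shoulder, 7 mm high, 33 to 37 mm from the axis, across from each other, just anticlockwise of the locked cap's tabs (20.5 degrees from canister +y and -y, centre to centre). They stop tabs that are not squeezed, in both directions of turning.
- cap: Tall white cap, loose, 61 mm across, 92 mm high (89 inside), hollow, open below, 110 g; small lugs inside its lower edge at +x and -x. Black tabs at +y and -y. Origin: centre of its lower edge; z up. At the start locked: origin on the canister's axis at shoulder height; 7 degrees of free turn, 2 mm of lift, 1.4 mm of sideways play. Freed when turned 0.65 to 2.4 rad anticlockwise, then lift.
- cap_grip (a point): On the cap's axis, 73 mm above its lower edge: suits the TCP when squeezing both tabs along cap y, to turn or carry it (lower grips bring the gripper's body onto the cap's top). To lock: tabs squeezed, lower it over the cups about 0.85 rad anticlockwise of locked until its edge meets the shoulder, turn clockwise to the stop, let go: tabs spring out.
- tab_a (a joint): Black spring tab at the cap's +y side, 14 mm wide, 1 to 82 mm above the cap's lower edge. 0 out, 0.0042 m pressed home; 2 N to start, 7 N to press home. Pressed 0.003 m or more it passes the post. 70 mm over both tabs when out, 61.6 mm when home.
- tab_b (a joint): The same tab at the cap's -y side.
- mat: Black rubber mat fixed to the counter, 150 by 150 mm, 4 mm thick, a place for the cap to stand. Origin: centre of its underside, on the counter; sides along its x and y.
- cup1: Loose steel tasting cup, 35 mm high, 80 g, upright; 3 to 5 alike (None: absent). Solid foot 24 mm across, 13 mm high; flared waist; plain rim band (22 to 35 mm height) 42 mm across outside, 38 inside. Nested, its foot stands on the floor inside the cup below, 13 mm higher (1 mm side play). Grip the band, fingertips above its lower edge. Origin: centre of the foot's underside; z up.
- cup2: A tasting cup just like cup1; None if absent.
- cup3: A tasting cup just like cup1; None if absent.
- cup4: A tasting cup just like cup1; None if absent.
- cup5: A tasting cup just like cup1; None if absent.
- milk_jug: Bystander: steel milk jug, 76 mm across, 100 mm high, with a handle at its +y side. Origin: centre of its underside.
- tamper: Bystander: dark steel tamper standing on its 58 mm foot, 86 mm high. Origin: centre of its underside.
- sugar_jar: Bystander: white sugar jar with a wooden lid, 68 mm across, 100 mm high. Origin: centre of its underside.
Things that resemble listed ones, but are neither listed nor needed, are in the scene too. Leave any turquoise look-alike of the cup3 alone. Of the things that look like the mat, the larger one is meant.

How it is judged:
On the way, in this order (a step that is already met when the one before it is completed fails the run):
1. with the tabs squeezed, the cap is turned free on the neck (over 0.5 rad) (angle between the x axis of cap and the x axis of canister, either way round above 0.5 rad and horizontal distance between cap and canister below 0.006 m and z of cap in the frame of canister below 0.056 m), for 0.05 s.
2. the cap stands upright on the mat, let go (horizontal distance between cap and mat below 0.06 m and height (world z) of cap below 0.009 m and angle between cap's own z axis and vertical below 0.1 rad and contact force between the fingers and cap below 0.1 N), for 0.2 s.
3. every cup is nested upright in one stack in the canister's mouth, let go (horizontal distance between each of cup1, cup2, cup3, cup4, cup5 and canister below 0.008 m and z of cup1 in the frame of canister between 0.046 and 0.108 m and angle between each of cup1, cup2, cup3, cup4, cup5's own z axis and vertical below 0.15 rad and z of cup2 in the frame of canister between 0.046 and 0.108 m and z of cup3 in the frame of canister between 0.046 and 0.108 m and z of cup4 in the frame of canister between 0.046 and 0.108 m and z of cup5 in the frame of canister between 0.046 and 0.108 m and contact force between the fingers and cup1 below 0.1 N and contact force between the fingers and cup2 below 0.1 N and contact force between the fingers and cup3 below 0.1 N and contact force between the fingers and cup4 below 0.1 N and contact force between the fingers and cup5 below 0.1 N), for 0.3 s.
At the end, for the whole second after the job is handed in: Every cup nested in one stack in the mouth (8 mm of the axis, tilt under 0.15 rad, foot 46 to 108 mm above the canister's origin); cap down on the shoulder (3.5 mm), centred (4 mm), at the locked turn (0.16 rad, either way round), both tabs out (under 1.2 mm), let go, at rest (horizontal distance between each of cup1, cup2, cup3, cup4, cup5 and canister below 0.008 m and z of cup1 in the frame of canister between 0.046 and 0.108 m and angle between each of cup1, cup2, cup3, cup4, cup5's own z axis and vertical below 0.15 rad and z of cup2 in the frame of canister between 0.046 and 0.108 m and z of cup3 in the frame of canister between 0.046 and 0.108 m and z of cup4 in the frame of canister between 0.046 and 0.108 m and z of cup5 in the frame of canister between 0.046 and 0.108 m and horizontal distance between cap and canister below 0.004 m and z of cap in the frame of canister between 0.047 and 0.0535 m and angle between cap's own z axis and vertical below 0.08 rad and angle between the x axis of cap and the x axis of canister, either way round below 0.16 rad and value of joint each of tab_a, tab_b below 0.0012 m and linear speed of each of cup1, cup2, cup3, cup4, cup5, cap below 0.02 m/s and contact force between the fingers and cap below 0.1 N); the robot touches nothing.
It fails at once if the milk jug is pushed more than 40 mm from where it stood, or knocked over (distance of milk_jug from where it was at the start of the episode above 0.04 m or angle between milk_jug's own z axis and vertical above 0.5 rad).
It fails at once if the tamper is pushed more than 40 mm from where it stood, or knocked over (distance of tamper from where it was at the start of the episode above 0.04 m or angle between tamper's own z axis and vertical above 0.5 rad).
It fails at once if the sugar jar is pushed more than 40 mm from where it stood, or knocked over (distance of sugar_jar from where it was at the start of the episode above 0.04 m or angle between sugar_jar's own z axis and vertical above 0.5 rad).
Of cup1, cup2, cup3, cup4, cup5 only 3 to 5 are there at a start; the rules pass over those that are not, and their reading is None.
At some moment in a run one of cap may be knocked a few centimetres aside while the robot is not near it.
It also fails if it takes over 210 s, if anything falls off the work surface, if the arm or the gripper's body presses on something with over 40 N, if the wrist force passes 120 N, or if a joint passes its speed limit or range.

### The arm

A 7-joint arm with a two-finger parallel gripper is mounted at the origin on the work surface. World frame = base frame: x ahead of the robot, y to its left, z up, the work surface at z = 0. Lengths are in m, angles in rad, forces in N, time in s.
With the tool pointing down it reaches from about 0.4 to 0.875 m from the base axis. Payload 19.3 kg.
Tool frame: the origin (TCP) lies between the finger pads, 19 mm behind the fingertips; this is the grasp point; z points along the fingers, y is the line along which they close (so a half turn about z gives the same grasp; the last joint's range is limited). The gripper opens to 85 mm and grips with 20 to 120 N. Pads are 22 mm wide; open, the fingers measure 114 mm over their backs; the gripper's body (76 mm by 85 mm) begins 54 mm behind the grasp point. The pads swing forward as they close: fully open they stand 13 mm farther back than shut.
Start: joints at [1.11, 0.521, -0.036, 1.599, 0.021, 1.021, -0.113], TCP at [0.238, -0.578, 0.25] pointing down, gripper open.
Joint ranges: [-2.91, 2.91], [-0.3, 2.13], [-1.5, 1.42], [0.17, 2.43], [-1.26, 4.41], [0.16, 1.93], [-2.52, 2.52]. Speed limits (rad/s): [1.89, 1.89, 2.39, 2.39, 3.01, 3.01, 3.01].

### API

Orientations are given as [roll, pitch, yaw] about the fixed x, y, z axes, in that order (R = Rz(yaw) Ry(pitch) Rx(roll)).
In Python, from workcell import bot gives the robot as it stands.
- The arm moves only by the tool servo_tool, never from a script. Its argument "plan" is a list of rows, each a list of 7 numbers: the finger opening in cm, from 0 to 8.54, then the shift along the tool's x, y, z in cm, then the turn, a rotation vector about the tool's x, y, z in degrees. In form: [[fingers, x, y, z, wx, wy, wz], ...]. A call has 1 to 10 rows; each row is the pose to reach, as a shift and turn from the pose commanded when the call began, along the tool's axes at that moment; what a row does not reach only later rows make up. A row lasts 1/10 s, in which the tool goes at most 50 mm and 8.59 degrees, less where a joint would pass 70% of its speed; a pose out of reach is approached as far as the arm can. A call with a gripper value outside its range is refused whole. The fingers move at their own pace and stop on an object; "force" is the grip in N (left out, the last holds). Time passes only in rows, so rows that repeat a pose let the fingers close. It gives the time, the measured TCP pose, the force, the opening and the grip force at its end, in the units of the state.
- bot.observe(): the state, without advancing time (a new reading comes with each control period).
- bot.grab_frame(name): name is "side" or "top"; returns a dict with "frame" (400x640x3 uint8, blue, green, red), "mtx" (3x3 intrinsics, pixels), "R" (3x3) and "t" (3): a world point X has camera coordinates R X + t. Camera axes: x right, y down, z forward; pixel columns grow to the right and rows downward; lengths in m; the calibration is good to about 2 mm. A picture is of the moment at which its call begins. There is no depth.
- bot.job_done(): hands the job in; it is judged then, once.
The state is a dict: "clock": time; "qpos": joint angles; "qd": joint speeds; "joint_efforts": joint torques, N m; "position": TCP position; "tool_rot": TCP orientation; "force": force on the tool from outside, world axes, zero at the start; "moment": the same for the moment, N m; "grip_width": finger opening in m; "finger_force": force on a finger pad.
Only numpy, scipy, OpenCV 4.12 (cv2) and the standard library are available. Lean on these libraries where they do the work, as an engineer would, in place of code of your own. Each camera call takes 0.05 s, during which the arm holds its last target. There are 200 camera calls.

## Working session

There is one attempt and no reset: what is moved stays moved. The work goes in short steps, Python scripts to look and compute and a tool call to move; the robot and the scene stay as the last step left them, time stands still between calls to the robot, and variables do not carry over. Pictures are saved under pics/ and viewed, at most 14 in all, crops included, and the job is handed in when it is done.

Besides the shell and the picture viewer there is one more tool, called after "Call:" as name([rows], argument=value, ...), one row to a line, values as JSON. servo_tool: Moves the arm, as the interface text tells. Its arguments: {"type":"object","properties":{"plan":{"type":"array","items":{"type":"array","items":{"type":"number"}}},"force":{"type":"number"}},"required":["plan"]}

```bash
mkdir -p pics; ls; python3 - <<'E'
from workcell import bot
import cv2,json,numpy as np
for n in("side","top"):
    f=bot.grab_frame(n); cv2.imwrite(f"pics/{n}0.png",f["frame"]); 
    np.savez(f"{n}.npz",K=f["mtx"],R=f["R"],t=f["t"]); print(n,np.round(-f["R"].T@f["t"],3),np.round(f["R"],3).tolist())
s=bot.observe();print({k:np.round(v,3).tolist() for k,v in s.items()})
E
```

```text
pics
side [0.103 0.367 0.765] [[-0.706, -0.708, 0.002], [-0.508, 0.504, -0.699], [0.494, -0.494, -0.716]]
top [ 0.267 -0.063  1.541] [[-0.017, -1.0, 0.017], [-0.98, 0.013, -0.198], [0.198, -0.02, -0.98]]
{'clock': 0.1, 'qpos': [1.11, 0.522, -0.036, 1.6, 0.021, 1.021, -0.113], 'qd': [0.0, -0.0, -0.001, -0.0, -0.0, 0.001, -0.003], 'joint_efforts': [0.003, -92.85, 1.984, -37.054, 0.018, 0.005, -0.0], 'position': [0.238, -0.578, 0.25], 'tool_rot': [-3.141, 0.0, 0.391], 'force': [-0.149, 0.548, -1.014], 'moment': [-0.029, -0.019, 0.039], 'finger_force': 0.0, 'grip_width': 0.085}
```

View pics/top0.png

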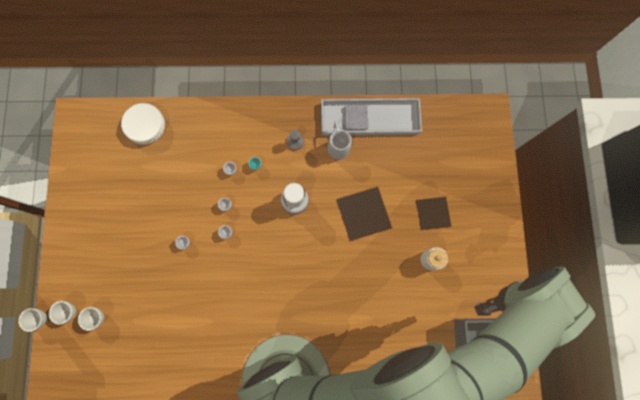

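View pics/side0.png

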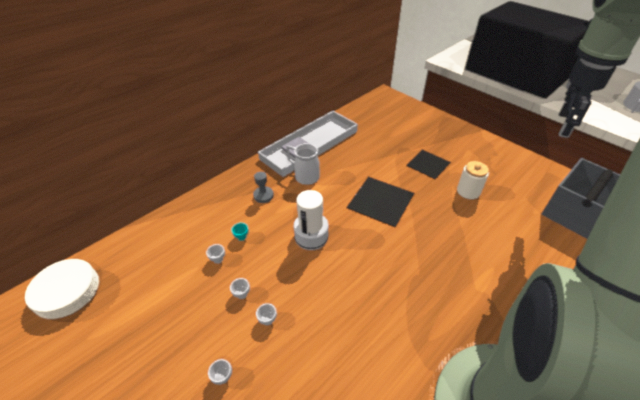

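Top view: the loose cup candidates are the steel cups at (230,168), (224,204), (225,232), (182,243). The turquoise look-alike is at (255,163) and the large mugs at (33,320), (62,313), (90,318); neither is wanted. The larger mat is at (364,213), the smaller one at (433,213). The cap on the canister is at (293,195). Next I take one close crop and measure.

```bash
cat > h.py <<'E'
import numpy as np,cv2
from workcell import bot
C={n:np.load(f"{n}.npz") for n in("side","top")}
def ray(n,u,v):
    c=C[n];d=c["R"].T@np.linalg.solve(c["K"],[u,v,1.]);return -c["R"].T@c["t"],d
def onz(n,p,z):
    o,d=ray(n,*p);return o+d*(z-o[2])/d[2]
def proj(n,X):
    c=C[n];q=c["K"]@(c["R"]@np.asarray(X,float)+c["t"]);return q[:2]/q[2]
def tri(ps,pt):
    A=[];b=[]
    for n,p in(("side",ps),("top",pt)):
        o,d=ray(n,*p);d/=np.linalg.norm(d);P=np.eye(3)-np.outer(d,d);A.append(P);b.append(P@o)
    return np.linalg.lstsq(np.vstack(A),np.hstack(b),rcond=None)[0]
E
python3 - <<'E'
from h import *
t=cv2.imread("pics/top0.png");s=cv2.imread("pics/side0.png")
a=cv2.resize(t[140:260,165:325],(800,600),interpolation=3);cv2.imwrite("pics/a.png",a)
b=cv2.resize(s[180:260,270:350],(600,600),interpolation=3);cv2.imwrite("pics/b.png",b)
# mats
for n,im in(("top",t),("side",s)):
    m=(im.max(2)<60).astype(np.uint8)
    for c in cv2.findContours(m,0,2)[0]:
        if cv2.contourArea(c)>500:
            r=cv2.minAreaRect(c);print(n,np.round(r[0]),cv2.contourArea(c), [np.round(onz(n,p,.004),3)[:2].tolist() for p in cv2.approxPolyDP(c,6,True)[:6,0]])
print(C["top"]["K"].tolist(),C["side"]["K"].tolist())
for p in [(230,166),(224,202.5),(225,230.5),(182,241)]: print(onz("top",p,.035).round(3),proj("side",onz("top",p,.035)).round(1))
print("captop",onz("top",(293,191),.142))
E
```

```text
top [579. 206.] 721.5 [[0.655, -0.998], [0.55, -0.967], [0.418, -0.981], [0.455, -0.985], [0.434, -1.027], [0.616, -1.027]]
top [621. 184.] 3146.0 [[0.815, -1.246], [0.754, -1.109], [0.412, -1.118], [0.421, -1.184]]
side [534. 328.] 3350.5 [[0.082, -0.345], [0.097, -0.303], [0.081, -0.184], [0.036, -0.099], [0.007, -0.084], [-0.006, -0.128]]
side [380. 201.] 1567.0 [[0.603, -0.301], [0.567, -0.178], [0.438, -0.218], [0.473, -0.347]]
side [591. 181.] 977.5 [[0.176, -0.852], [0.172, -0.703], [0.118, -0.704], [0.111, -0.66], [0.089, -0.659], [0.074, -0.834]]
side [428. 164.] 518.0 [[0.57, -0.535], [0.559, -0.444], [0.469, -0.455], [0.48, -0.545]]
side [490. 112.] 2997.5 [[0.864, -1.005], [0.776, -0.856], [0.335, -0.825], [0.292, -0.861], [0.36, -1.004], [0.306, -1.013]]
side [542.  55.] 9877.5 [[1.044, -1.797], [0.776, -1.161], [0.433, -1.159], [0.42, -1.391], [0.274, -0.959], [0.265, -1.073]]
[[466.0477294806223, 0.0, 312.4795441444278], [0.0, 466.0477294806223, 197.5939391032092], [0.0, 0.0, 1.0]] [[369.69428072357596, 0.0, 328.7718465275675], [0.0, 369.69428072357596, 199.59012364531011], [0.0, 0.0, 1.0]]
[0.682 0.18  0.035] [214.9 249.2]
[0.558 0.197 0.035] [238.7 285.2]
[0.466 0.192 0.035] [266.1 310.7]
[0.434 0.329 0.035] [219.4 368.9]
captop [ 0.5707765  -0.03181431  0.142     ]
```

View pics/a.png

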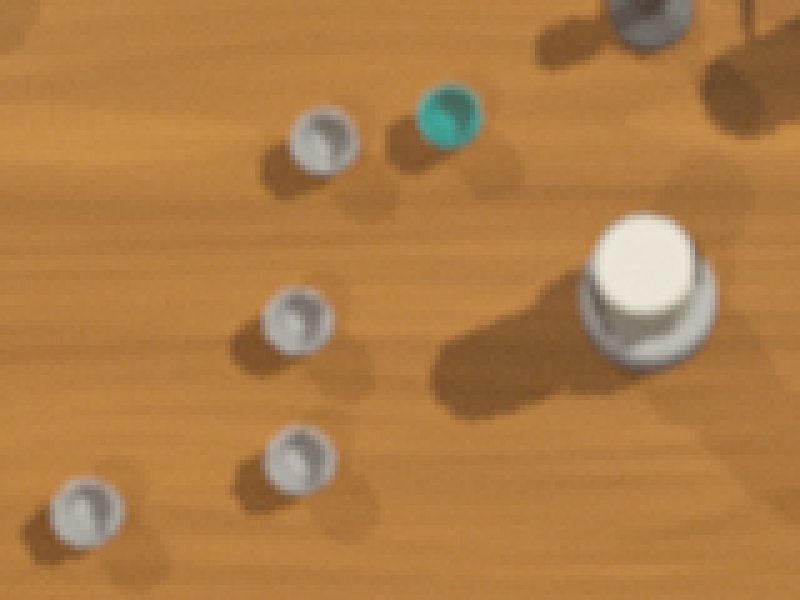

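View pics/b.png

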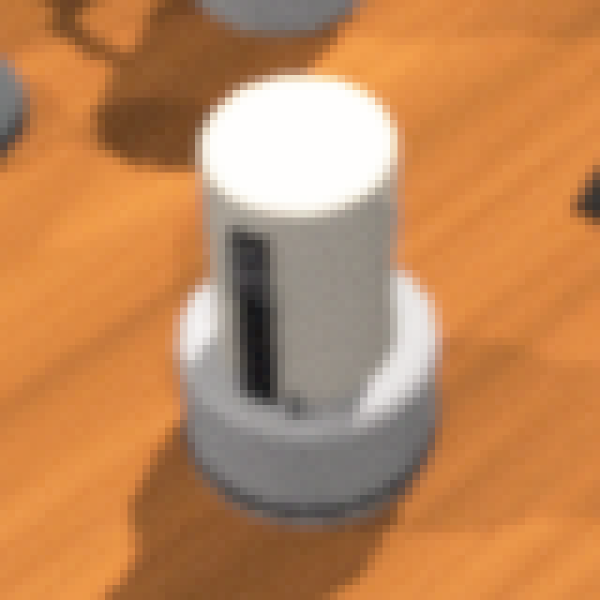

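Crop a shows the four steel cups, with rims at about (229.8,168), (224.6,204), (225,232) and (182.4,242.6). Turquoise is apart at (255,163), and the cap top is at (293.5,193). Crop b shows the black tab facing the side camera, from (303,212) to (305,233), with the dark post just right of its foot at (309,234). This confirms the choice.

```bash
cat > m.py <<'E'
from h import *
def ell(m,p):
    best=min((c for c in cv2.findContours(m.astype(np.uint8),0,1)[0] if len(c)>8),key=lambda c:np.linalg.norm(cv2.fitEllipse(c)[0]-np.array(p)))
    return cv2.fitEllipse(best)
E
python3 - <<'E'
from m import *
t=cv2.imread("pics/top0.png");s=cv2.imread("pics/side0.png")
et=ell(t.min(2)>185,(293,193));es=ell(s.min(2)>215,(309,198));print(et,es)
print("captop tri",tri(es[0],et[0]).round(4),onz("top",et[0],.142).round(4),onz("side",es[0],.142).round(4))
c=onz("top",et[0],.142)*.5+onz("side",es[0],.142)*.5
for p in[(303.3,212),(304.1,222),(304.9,232.5)]:
    o,d=ray("side",*p);a=d[:2]@d[:2];w=o[:2]-c[:2];b=w@d[:2];k=(-b-np.sqrt(b*b-a*(w@w-.035**2)))/a;X=o+k*d;print("tab",X.round(3),np.degrees(np.arctan2(*(X-c)[[1,0]])))
m=(t.max(2)<75)
for cc in cv2.findContours(m.astype(np.uint8),0,2)[0]:
    if 300<cv2.contourArea(cc)<4000:
        r=cv2.minAreaRect(cc); print("mat",r,[onz("top",p,.004).round(3)[:2].tolist() for p in cv2.boxPoints(r)],onz("top",r[0],.004).round(3))
hsv=cv2.cvtColor(t,cv2.COLOR_BGR2HSV);hs=cv2.cvtColor(s,cv2.COLOR_BGR2HSV)
for p,q in[((229.6,168),(215,251)),((224.4,204),(239,287)),((225,232),(266,312)),((182,242.5),(219,370))]:
    e=ell((hsv[...,1]<75)&(hsv[...,2]>70),p);f=ell((hs[...,1]<75)&(hs[...,2]>70),q)
    X=onz("top",e[0],.035);print("cup",np.round(e[0],1),np.round(e[1],1),X.round(4),"side blob",np.round(f[0],1),np.round(f[1],1),proj("side",X-[0,0,.005]).round(1))
E
```

```text
((293.4596862792969, 192.46102905273438), (17.628870010375977, 18.166149139404297), 97.88056945800781) ((309.2984619140625, 198.99366760253906), (16.58311653137207, 24.61862564086914), 86.99201202392578)
captop tri [ 0.5669 -0.0328  0.1403] [ 0.5662 -0.0332  0.142 ] [ 0.5661 -0.0315  0.142 ]
tab [0.553 0.    0.131] 112.06620501513895
tab [ 0.553 -0.     0.096] 112.50706600475557
tab [ 0.553 -0.     0.057] 112.81512671593661
mat ((265.0129089355469, 372.25360107421875), (9.614042282104492, 52.839378356933594), 60.524105072021484) [[-0.002, 0.142], [0.073, -0.001], [0.047, -0.016], [-0.027, 0.127]] [0.023 0.063 0.004]
mat ((555.14013671875, 374.2621765136719), (51.79239273071289, 29.81651496887207), 83.6598129272461) [[0.073, -0.802], [0.081, -0.898], [-0.073, -0.897], [-0.081, -0.802]] [-0.001 -0.85   0.004]
mat ((403.00946044921875, 363.2170104980469), (21.174030303955078, 68.96129608154297), 60.945396423339844) [[0.021, -0.258], [0.119, -0.455], [0.062, -0.484], [-0.034, -0.288]] [ 0.041 -0.37   0.004]
mat ((620.5, 184.5), (117.0, 37.0), 90.0) [[0.82, -1.115], [0.819, -1.247], [0.408, -1.182], [0.41, -1.057]] [ 0.609 -1.149  0.004]
cup [229.4 168. ] [12.1 12.7] [0.6751 0.1817 0.035 ] side blob [215.5 252.8] [17.3 17.9] [216.2 252.6]
cup [224.2 204. ] [12.3 13.2] [0.5533 0.1963 0.035 ] side blob [239.6 287.7] [18.4 19.7] [240.6 287.6]
cup [224.5 231.9] [12.3 13.4] [0.4614 0.1933 0.035 ] side blob [265.9 313.7] [19.3 20.6] [267.1 313.7]
cup [181.9 242.3] [12.6 13.9] [0.4297 0.3296 0.035 ] side blob [219.6 371.4] [21.7 25.1] [221.  371.5]
```

```bash
cat > go.py <<'E'
import sys
from h import *
from scipy.spatial.transform import Rotation as Ro
s=bot.observe();x,y,z,yaw=map(float,sys.argv[1:5])
Rn=Ro.from_euler("xyz",s["tool_rot"])
Rt=Ro.from_euler("xyz",[np.pi,0,np.radians(yaw)])
print("t",round(float(s["clock"]),2),"shift cm",(Rn.inv().apply(np.array([x,y,z])-s["position"])*100).round(2),"turn",np.degrees((Rn.inv()*Rt).as_rotvec()).round(1),"yaw now",np.degrees(s["tool_rot"]).round(1),"q",np.round(s["qpos"],2),"F",np.round(s["force"],1),s["grip_width"],s["finger_force"])
E
python3 go.py .566 -.0325 .2 22.5
```

```text
t 0.1 shift cm [ 51.1  -37.91   4.98] turn [-0.1  0.  -0.1] yaw now [-179.9    0.    22.4] q [ 1.11  0.52 -0.04  1.6   0.02  1.02 -0.11] F [-0.1  0.5 -1. ] 0.08529469190459303 0.0
```

Call:
servo_tool([
  [8.5,4,-3,0,0,0,0],
  [8.5,8,-6,0,0,0,0],
  [8.5,12,-9,0,0,0,0],
  [8.5,16,-12,0,0,0,0],
  [8.5,20,-15,0,0,0,0],
  [8.5,24,-18,0,0,0,0],
  [8.5,28,-21,0,0,0,0],
  [8.5,32,-24,0,0,0,0],
  [8.5,36,-27,0,0,0,0],
  [8.5,40,-30,0,0,0,0],
], force=40)

```text
clock: 1.1
position: [0.4942, -0.1462, 0.25]
tool_rot: [-3.142, 0.0, 0.391]
force: [1.1, -0.5, 0.3]
grip_width: 0.0849
finger_force: 0.0
```

```bash
python3 go.py .566 -.0325 .2 22.5
```

```text
t 1.1 shift cm [10.97 -7.78  5.  ] turn [-0.   0.  -0.1] yaw now [-180.     0.    22.4] q [ 0.33  0.35 -0.2   1.88  0.09  0.92 -1.09] F [ 1.1 -0.5  0.3] 0.08490776484555543 0.0
```

Call:
servo_tool([
  [8.5,4,-3,0,0,0,0],
  [8.5,8,-6,0,0,0,0],
  [8.5,11,-7.8,1,0,0,0],
  [8.5,11,-7.8,4,0,0,0],
  [8.5,11,-7.8,5,0,0,0],
])

```text
clock: 1.6
position: [0.5646, -0.0333, 0.1974]
tool_rot: [-3.14, 0.003, 0.392]
force: [-0.6, -1.1, -0.5]
grip_width: 0.0848
finger_force: 0.0
```

```bash
python3 go.py .566 -.0325 .123 22.5; python3 - <<'E'
from h import *
f=bot.grab_frame("side")["frame"];g=bot.grab_frame("top")["frame"]
a=cv2.resize(f[120:250,240:370],(520,520),interpolation=3);cv2.imwrite("pics/c.png",np.vstack([a]))
E
```

```text
t 1.6 shift cm [ 0.18 -0.01  7.44] turn [-0.1  0.2 -0. ] yaw now [-179.9    0.2   22.5] q [ 0.11  0.5  -0.22  1.8   0.14  0.86 -1.35] F [-0.6 -1.1 -0.5] 0.08476220795998858 0.0
```

View pics/c.png

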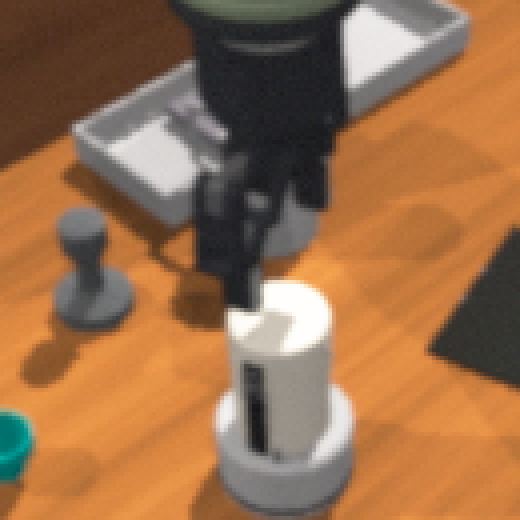

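The gripper is above the cap, with the near finger (crop at (240,290)) lined up over the tab at (255,400). I descend.

Call:
servo_tool([
  [8.5,0,0,2,0,0,0],
  [8.5,0,0,4,0,0,0],
  [8.5,0,0,6,0,0,0],
  [8.5,0,0,7.7,0,0,0],
  [8.5,0,0,7.7,0,0,0],
])

```text
clock: 2.2
position: [0.5649, -0.0351, 0.1224]
tool_rot: [-3.141, 0.002, 0.389]
force: [-0.7, -0.1, 0.6]
grip_width: 0.085
finger_force: 0.0
```

Call:
servo_tool([
  [6.5,0,0,0,0,0,0],
  [5.5,0,0,0,0,0,0],
  [5.5,0,0,0,0,0,0],
  [5.5,0,0,0,0,0,0],
  [5.5,0,0,0,0,0,0],
], force=40)

```text
clock: 2.7
position: [0.5664, -0.0344, 0.1249]
tool_rot: [3.14, -0.002, 0.39]
force: [-1.3, -0.7, 8.6]
grip_width: 0.061
finger_force: 41.4
```

Call:
servo_tool([
  [5.5,0,0,0,0,0,-7],
  [5.5,0,0,0,0,0,-14],
  [5.5,0,0,0,0,0,-21],
  [5.5,0,0,0,0,0,-28],
  [5.5,0,0,0,0,0,-35],
  [5.5,0,0,0,0,0,-42],
  [5.5,0,0,0,0,0,-49],
  [5.5,0,0,0,0,0,-52],
  [5.5,0,0,0,0,0,-52],
])

```text
clock: 3.6
position: [0.5667, -0.0345, 0.1249]
tool_rot: [3.139, -0.0, 1.3]
force: [0.1, -0.5, 7.2]
grip_width: 0.0608
finger_force: 41.4
```

```bash
python3 go.py .566 -.0325 .123 71.5; python3 - <<'E'
from h import *
f=bot.grab_frame("side")["frame"]
cv2.imwrite("pics/d.png",cv2.resize(f[150:250,255:365],(550,500),interpolation=3))
E
```

```text
t 3.6 shift cm [ 0.18 -0.12  0.19] turn [ 0.2 -0.   3. ] yaw now [179.8  -0.   74.5] q [ 0.27  0.63 -0.44  1.84  0.37  0.75 -0.64] F [ 0.1 -0.5  7.2] 0.060802342661647135 41.40317045152187
```

View pics/d.png

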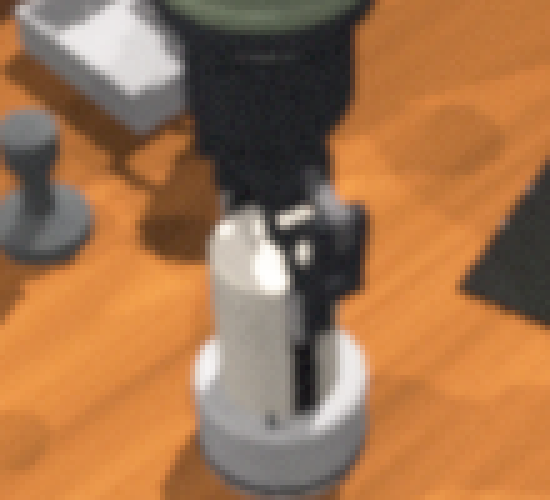

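The cap turned with the gripper: the tab is now at crop (305,380), well past the post at (270,420). I lift and carry it to the mat.

Call:
servo_tool([
  [5.5,0,0,-0.5,0,0,0],
  [5.5,0,0,-1.5,0,0,0],
  [5.5,0,0,-3,0,0,0],
  [5.5,0,0,-5,0,0,0],
  [5.5,0,0,-6,0,0,0],
  [5.5,0,0,-6,0,0,0],
])

```text
clock: 4.25
position: [0.5664, -0.0342, 0.1849]
tool_rot: [3.139, -0.0, 1.298]
force: [0.3, -0.5, -1.5]
grip_width: 0.0604
finger_force: 43.6
```

```bash
python3 go.py .52 -.261 .1 74.5
```

```text
t 4.25 shift cm [-23.09   1.62   8.49] turn [ 0.2 -0.  -0.1] yaw now [179.8  -0.   74.4] q [ 0.3   0.54 -0.47  1.8   0.32  0.87 -0.6 ] F [ 0.3 -0.5 -1.5] 0.06040909531301926 43.589476346969604
```

Call:
servo_tool([
  [5.5,-3,0.2,0,0,0,0],
  [5.5,-6,0.4,0,0,0,0],
  [5.5,-10,0.7,0,0,0,0],
  [5.5,-14,1,0,0,0,0],
  [5.5,-18,1.3,2,0,0,0],
  [5.5,-21,1.5,5,0,0,0],
  [5.5,-23.1,1.6,8.5,0,0,0],
  [5.5,-23.1,1.6,9.5,0,0,0],
  [5.5,-23.1,1.6,10,0,0,0],
  [5.5,-23.1,1.6,10.2,0,0,0],
])

```text
clock: 5.25
position: [0.5193, -0.2598, 0.081]
tool_rot: [-3.142, -0.001, 1.3]
force: [0.6, 0.3, -0.8]
grip_width: 0.0606
finger_force: 43.9
```

Call:
servo_tool([
  [5.5,0,0,0.2,0,0,0],
  [5.5,0,0,0.4,0,0,0],
  [5.5,0,0,0.4,0,0,0],
])

```text
clock: 5.55
position: [0.5199, -0.2604, 0.0788]
tool_rot: [3.139, 0.0, 1.299]
force: [-3.9, 2.3, 16.1]
grip_width: 0.0604
finger_force: 45.2
```

Call:
servo_tool([
  [6.2,0,0,0,0,0,0],
  [7,0,0,0,0,0,0],
  [8.5,0,0,0,0,0,0],
  [8.5,0,0,0,0,0,0],
  [8.5,0,0,0,0,0,0],
  [8.5,0,0,-3,0,0,0],
  [8.5,0,0,-7,0,0,0],
  [8.5,0,0,-11,0,0,0],
  [8.5,0,0,-14,0,0,0],
])

```text
clock: 6.45
position: [0.5192, -0.2609, 0.2194]
tool_rot: [3.14, 0.0, 1.298]
force: [0.2, -0.2, -0.3]
grip_width: 0.0852
finger_force: 0.0
```

```bash
python3 go.py .4614 .1933 .15 0;python3 - <<'E'
from m import *
s=bot.grab_frame("side")["frame"];t=bot.grab_frame("top")["frame"]
cv2.imwrite("pics/e.png",np.vstack([cv2.resize(s[110:250,270:430],(640,560),interpolation=3)]))
cv2.imwrite("pics/top_e.png",t);cv2.imwrite("pics/side_e.png",s)
# canister mouth ring etc from top
cv2.imwrite("pics/f.png",cv2.resize(t[165:225,265:325],(600,600),interpolation=3))
E
```

```text
t 6.45 shift cm [ 42.19 -17.79   6.91] turn [ 0.1 -0.1 74.4] yaw now [179.9   0.   74.4] q [ 0.7   0.52 -0.47  1.73  0.28  0.95 -0.16] F [ 0.2 -0.2 -0.3] 0.085224554142126 0.0
```

View pics/e.png

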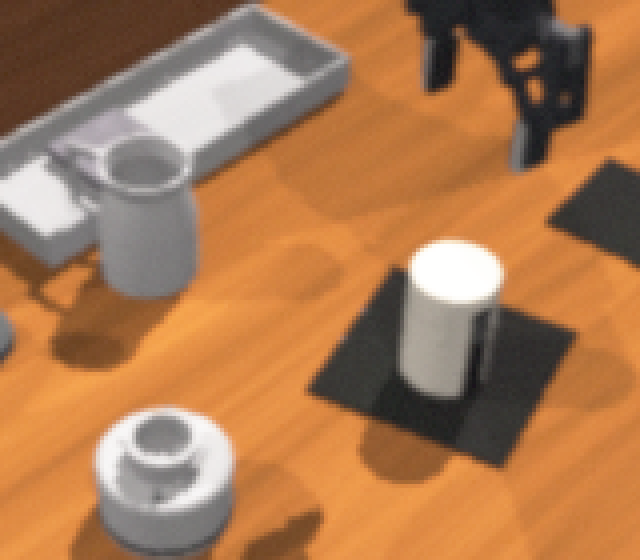

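The cap stands upright on the big mat at crop (453,320), and the canister's mouth is open at crop (163,437), i.e. side (311,219). Now the nearest cup.

Call:
servo_tool([
  [8.5,4,-1.7,0,0,0,0],
  [8.5,8.5,-3.6,0,0,0,0],
  [8.5,13,-5.5,0,0,0,0],
  [8.5,17.5,-7.4,0,0,0,0],
  [8.5,22,-9.3,0,0,0,0],
  [8.5,26.5,-11.2,0,0,0,0],
  [8.5,31,-13.1,0,0,0,0],
  [8.5,35.5,-15,1,0,0,0],
  [8.5,39.5,-16.7,3,0,0,0],
  [8.5,42.2,-17.8,7,0,0,0],
])

```text
clock: 7.55
position: [0.4612, 0.197, 0.1476]
tool_rot: [3.139, -0.003, 1.3]
force: [2.1, -0.2, -1.3]
grip_width: 0.0851
finger_force: 0.0
```

Call:
servo_tool([
  [8.5,0,0,3,0,0,0],
  [8.5,0,0,3,0,0,0],
  [8.5,0,0,3,0,0,0],
])

```text
clock: 7.85
position: [0.4609, 0.1931, 0.1172]
tool_rot: [-3.141, 0.001, 1.298]
force: [0.5, -0.0, 0.8]
grip_width: 0.0849
finger_force: 0.0
```

```bash
python3 go.py .4614 .1933 .043 74.4;python3 - <<'E'
from m import *
s=cv2.imread("pics/side_e.png");t=cv2.imread("pics/top_e.png")
x=[onz("side",(270+(164+.5)/4-.5,110+(437+.5)/4-.5),.07)];print("mouth",x[0].round(4))
g=cv2.cvtColor(t,6)
e=ell((t.min(2)>100)&(np.arange(640)>265)&(np.arange(640)<325),(294,197));print(e,onz("top",e[0],.05).round(4))
f=bot.grab_frame("side")["frame"];cv2.imwrite("pics/g.png",cv2.resize(f[240:360,190:330],(700,600),interpolation=3))
E
```

```text
t 7.85 shift cm [0.04 0.06 7.42] turn [-0.1  0.  -0. ] yaw now [-179.9    0.    74.4] q [-0.13  0.57 -0.51  2.02  0.44  0.67 -1.2 ] F [ 0.5 -0.   0.8] 0.08488297039225542 0.0
mouth [ 0.5663 -0.0327  0.07  ]
((294.3372497558594, 198.54104614257812), (27.212236404418945, 27.53411102294922), 155.03013610839844) [ 0.5655 -0.0339  0.05  ]
```

View pics/g.png

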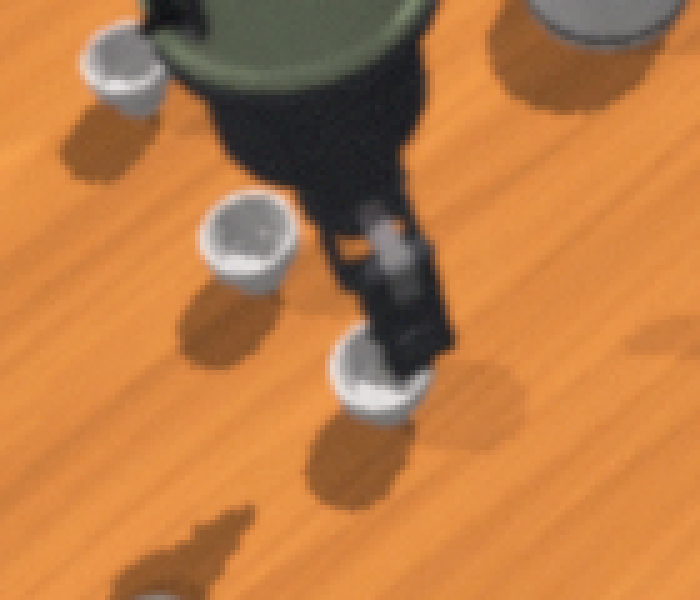

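The open gripper stands over the cup at crop (380,370), its near finger in front of it at (415,340). I descend and grip.

Call:
servo_tool([
  [8.5,0,0,3,0,0,0],
  [8.5,0,0,6,0,0,0],
  [8.5,0,0,7.4,0,0,0],
  [8.5,0,0,7.4,0,0,0],
  [5.5,0,0,7.4,0,0,0],
  [3.8,0,0,7.4,0,0,0],
  [3.8,0,0,7.4,0,0,0],
  [3.8,0,0,7.4,0,0,0],
  [3.8,0,0,7.4,0,0,0],
], force=30)

```text
clock: 8.8
position: [0.4617, 0.1936, 0.0443]
tool_rot: [3.14, -0.001, 1.298]
force: [-2.1, -1.5, 16.5]
grip_width: 0.041
finger_force: 28.1
```

Call:
servo_tool([
  [3.8,0,0,-1,0,0,0],
  [3.8,0,0,-4,0,0,0],
  [3.8,0,0,-8,0,0,0],
  [3.8,0,0,-12,0,0,0],
  [3.8,0,0,-12,0,0,0],
])

```text
clock: 9.3
position: [0.4628, 0.1943, 0.1681]
tool_rot: [3.136, -0.004, 1.298]
force: [0.8, 0.0, -2.0]
grip_width: 0.0407
finger_force: 30.7
```

```bash
python3 go.py .566 -.0335 .093 74.4;python3 - <<'E'
from m import *
f=bot.grab_frame("side")["frame"];cv2.imwrite("pics/i.png",cv2.resize(f[180:360,170:350],(600,600),interpolation=3))
E
```

```text
t 9.3 shift cm [-19.19  16.04   7.51] turn [ 0.3 -0.2 -0. ] yaw now [179.7  -0.2  74.4] q [-0.09  0.49 -0.57  1.98  0.37  0.77 -1.14] F [ 0.8  0.  -2. ] 0.040730551007922715 30.699932388961315
```

View pics/i.png

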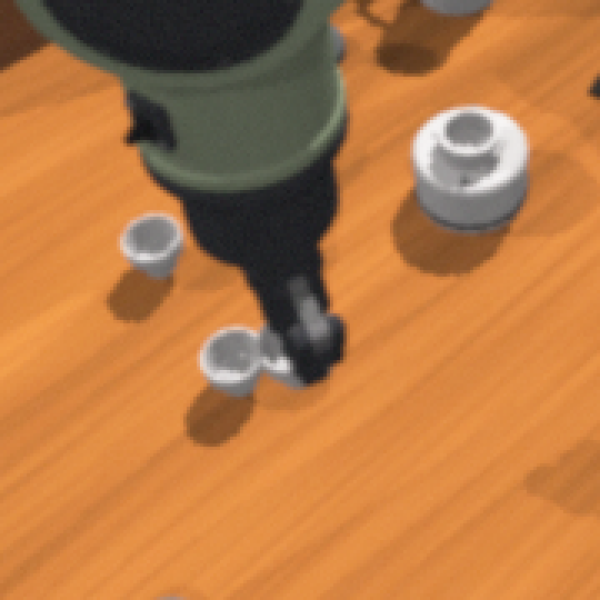

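The cup is held, at crop (285,360). I carry it to the mouth.

Call:
servo_tool([
  [3.8,-3,2.5,0,0,0,0],
  [3.8,-6,5,0,0,0,0],
  [3.8,-9.5,7.9,0,0,0,0],
  [3.8,-13,10.8,0,0,0,0],
  [3.8,-16.5,13.7,0,0,0,0],
  [3.8,-18.5,15.4,0,0,0,0],
  [3.8,-19.2,16,0,0,0,0],
  [3.8,-19.2,16,0,0,0,0],
  [3.8,-19.2,16,0,0,0,0],
])

```text
clock: 10.25
position: [0.5629, -0.0333, 0.1628]
tool_rot: [-3.141, -0.0, 1.3]
force: [-0.0, 0.2, -1.7]
grip_width: 0.0408
finger_force: 30.7
```

```bash
python3 go.py .566 -.0335 .095 74.4
```

```text
t 10.25 shift cm [0.06 0.32 6.78] turn [-0.1 -0.   0.1] yaw now [-179.9   -0.    74.5] q [ 0.33  0.58 -0.53  1.82  0.38  0.84 -0.65] F [-0.   0.2 -1.7] 0.04080360997350991 30.71506943553686
```

Call:
servo_tool([
  [3.8,0,0.3,2,0,0,0],
  [3.8,0,0.3,4.5,0,0,0],
  [3.8,0,0.3,6,0,0,0],
  [3.8,0,0.3,6.6,0,0,0],
  [3.8,0,0.3,6.9,0,0,0],
  [3.8,0,0.3,6.9,0,0,0],
])

```text
clock: 10.85
position: [0.5664, -0.0346, 0.0947]
tool_rot: [3.141, -0.0, 1.299]
force: [0.8, -0.1, -0.3]
grip_width: 0.0407
finger_force: 30.7
```

Call:
servo_tool([
  [3.8,0,0,0.1,0,0,0],
  [5,0,0,0.1,0,0,0],
  [7,0,0,0.1,0,0,0],
  [8.5,0,0,0.1,0,0,0],
  [8.5,0,0,0.1,0,0,0],
  [8.5,0,0,0.1,0,0,0],
  [8.5,0,0,-3,0,0,0],
  [8.5,0,0,-7,0,0,0],
  [8.5,0,0,-7,0,0,0],
])

```text
clock: 11.75
position: [0.5683, -0.0351, 0.1683]
tool_rot: [3.136, -0.001, 1.298]
force: [0.5, 0.7, -0.4]
grip_width: 0.0851
finger_force: 0.0
```

```bash
python3 go.py .553 .1955 .043 74.4;python3 - <<'E'
from m import *
f=bot.grab_frame("side")["frame"];cv2.imwrite("pics/side_j.png",f);cv2.imwrite("pics/j.png",cv2.resize(f[170:260,260:380],(800,600),interpolation=3))
E
```

```text
t 11.75 shift cm [21.78 -7.76 12.52] turn [ 0.3 -0.1 -0. ] yaw now [ 1.797e+02 -1.000e-01  7.440e+01] q [ 0.33  0.58 -0.53  1.81  0.38  0.85 -0.65] F [ 0.5  0.7 -0.4] 0.08510237043294284 0.0
```

View pics/j.png

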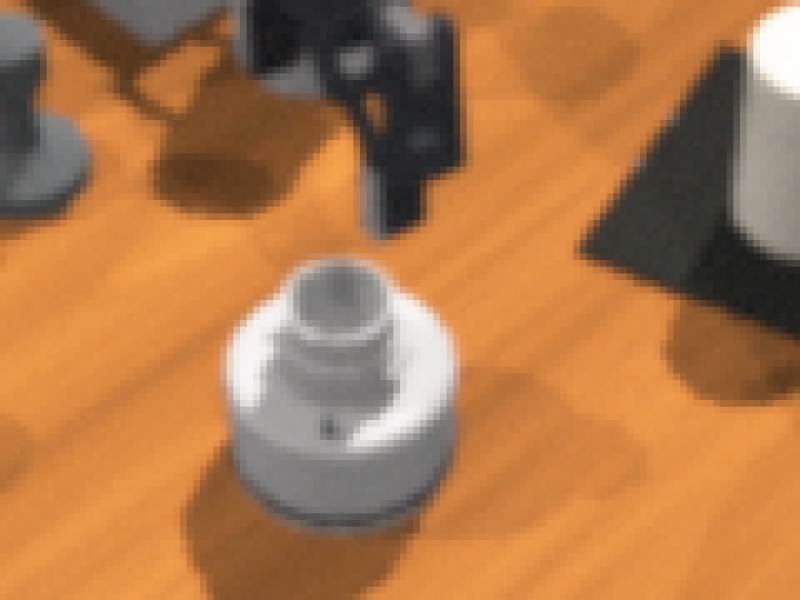

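The first cup stands upright in the mouth, rim at crop (340,295). Next is cup two at (0.553,0.196).

Call:
servo_tool([
  [8.5,4,-1.4,0,0,0,0],
  [8.5,8.5,-3,0,0,0,0],
  [8.5,13,-4.6,0,0,0,0],
  [8.5,17.5,-6.2,1,0,0,0],
  [8.5,20.5,-7.3,3,0,0,0],
  [8.5,21.8,-7.8,5,0,0,0],
  [8.5,21.8,-7.8,6,0,0,0],
  [8.5,21.8,-7.8,6,0,0,0],
  [8.5,21.8,-7.8,6,0,0,0],
])

```text
clock: 12.7
position: [0.5502, 0.1943, 0.1041]
tool_rot: [-3.142, 0.001, 1.297]
force: [0.3, -0.2, 1.4]
grip_width: 0.0851
finger_force: 0.0
```

```bash
python3 go.py .553 .1957 .043 74.4
```

```text
t 12.7 shift cm [0.21 0.23 6.11] turn [-0.   0.  -0.1] yaw now [-180.     0.    74.3] q [-0.1   0.69 -0.49  1.81  0.45  0.76 -1.1 ] F [ 0.3 -0.2  1.4] 0.08510688895776311 0.0
```

Call:
servo_tool([
  [8.5,0.2,0.2,3,0,0,0],
  [8.5,0.2,0.2,5.5,0,0,0],
  [8.5,0.2,0.2,6.1,0,0,0],
  [8.5,0.2,0.2,6.1,0,0,0],
  [5.5,0.2,0.2,6.1,0,0,0],
  [3.8,0.2,0.2,6.1,0,0,0],
  [3.8,0.2,0.2,6.1,0,0,0],
  [3.8,0.2,0.2,6.1,0,0,0],
])

```text
clock: 13.5
position: [0.5529, 0.1971, 0.0442]
tool_rot: [3.14, -0.001, 1.298]
force: [-2.2, -2.3, 11.9]
grip_width: 0.0412
finger_force: 28.6
```

Call:
servo_tool([
  [3.8,0,0,-1,0,0,0],
  [3.8,0,0,-4,0,0,0],
  [3.8,0,0,-8,0,0,0],
  [3.8,0,0,-12,0,0,0],
  [3.8,0,0,-14,0,0,0],
  [3.8,0,0,-14,0,0,0],
  [3.8,0,0,-14,0,0,0],
])

```text
clock: 14.2
position: [0.5523, 0.1968, 0.1835]
tool_rot: [3.141, -0.0, 1.298]
force: [-0.4, -0.6, -0.9]
grip_width: 0.041
finger_force: 30.6
```

```bash
python3 go.py .566 -.034 .109 74.4
```

```text
t 14.2 shift cm [-21.86   7.52   7.45] turn [ 0. -0. -0.] yaw now [180.   -0.   74.4] q [-0.06  0.59 -0.55  1.75  0.37  0.91 -1.04] F [-0.4 -0.6 -0.9] 0.04101240936780329 30.587674789130688
```

Call:
servo_tool([
  [3.8,-3,1,0,0,0,0],
  [3.8,-7,2.4,0,0,0,0],
  [3.8,-11,3.8,0,0,0,0],
  [3.8,-15,5.2,0,0,0,0],
  [3.8,-19,6.5,0,0,0,0],
  [3.8,-21,7.2,0,0,0,0],
  [3.8,-21.9,7.5,0,0,0,0],
  [3.8,-21.9,7.5,0,0,0,0],
  [3.8,-21.9,7.5,0,0,0,0],
])

```text
clock: 15.1
position: [0.5655, -0.0326, 0.1827]
tool_rot: [-3.141, -0.001, 1.3]
force: [-0.1, -0.2, -0.2]
grip_width: 0.0411
finger_force: 30.6
```

```bash
python3 go.py .566 -.034 .108 74.4
```

```text
t 15.1 shift cm [-0.13  0.1   7.47] turn [-0.  -0.   0.1] yaw now [-180.    -0.    74.5] q [ 0.34  0.56 -0.54  1.8   0.36  0.88 -0.64] F [-0.1 -0.2 -0.2] 0.04105834924828079 30.58649953454733
```

Call:
servo_tool([
  [3.8,-0.1,0.1,2,0,0,0],
  [3.8,-0.1,0.1,4.5,0,0,0],
  [3.8,-0.1,0.1,6,0,0,0],
  [3.8,-0.1,0.1,6.8,0,0,0],
  [3.8,-0.1,0.1,7.4,0,0,0],
  [3.8,-0.1,0.1,7.5,0,0,0],
  [3.8,-0.1,0.1,7.5,0,0,0],
])

```text
clock: 15.8
position: [0.5666, -0.0352, 0.1085]
tool_rot: [3.141, -0.0, 1.298]
force: [-0.4, -0.2, -0.9]
grip_width: 0.041
finger_force: 30.6
```

Call:
servo_tool([
  [3.8,0,0,0.2,0,0,0],
  [3.8,0,0,0.2,0,0,0],
])

```text
clock: 16.0
position: [0.5669, -0.0353, 0.1072]
tool_rot: [3.14, -0.0, 1.298]
force: [-3.5, 0.3, 12.6]
grip_width: 0.0409
finger_force: 31.8
```

Call:
servo_tool([
  [5,0,0,-0.05,0,0,0],
  [7,0,0,-0.05,0,0,0],
  [8.5,0,0,-0.05,0,0,0],
  [8.5,0,0,-0.05,0,0,0],
  [8.5,0,0,-0.05,0,0,0],
  [8.5,0,0,-3,0,0,0],
  [8.5,0,0,-7,0,0,0],
  [8.5,0,0,-7,0,0,0],
])

```text
clock: 16.8
position: [0.5683, -0.0351, 0.1803]
tool_rot: [3.136, -0.002, 1.298]
force: [0.1, -0.2, 0.0]
grip_width: 0.0851
finger_force: 0.0
```

```bash
python3 go.py .675 .182 .043 74.4;python3 - <<'E'
from m import *
f=bot.grab_frame("side")["frame"];cv2.imwrite("pics/side_k.png",f);cv2.imwrite("pics/k.png",cv2.resize(f[150:260,190:350],(800,550),interpolation=3))
E
```

```text
t 16.8 shift cm [23.76  4.35 13.79] turn [ 0.3 -0.1 -0. ] yaw now [ 1.797e+02 -1.000e-01  7.440e+01] q [ 0.34  0.56 -0.53  1.8   0.36  0.87 -0.64] F [ 0.1 -0.2  0. ] 0.08513773746742258 0.0
```

View pics/k.png

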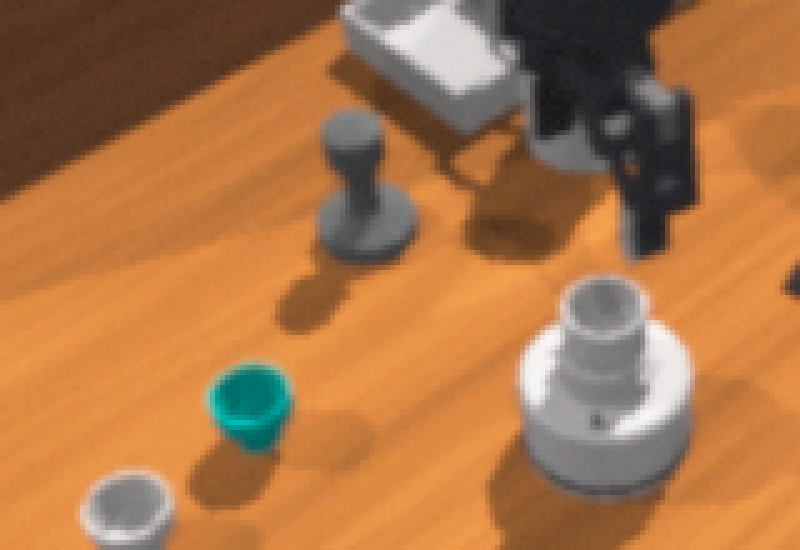

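Two cups are nested upright in the stack, rim at crop (604,305). Next is the steel cup beyond the turquoise one, which is at crop (250,400).

Call:
servo_tool([
  [8.5,4,0.7,0,0,0,0],
  [8.5,8.5,1.6,0,0,0,0],
  [8.5,13,2.4,0,0,0,0],
  [8.5,17.5,3.2,0,0,0,0],
  [8.5,21.5,3.9,0,0,0,0],
  [8.5,23.8,4.3,3,0,0,0],
  [8.5,23.8,4.3,6,0,0,0],
  [8.5,23.8,4.3,7,0,0,0],
  [8.5,23.8,4.3,7,0,0,0],
  [8.5,23.8,4.3,7,0,0,0],
])

```text
clock: 17.85
position: [0.6722, 0.1818, 0.107]
tool_rot: [3.141, -0.0, 1.297]
force: [-0.8, -0.0, 0.7]
grip_width: 0.0852
finger_force: 0.0
```

```bash
python3 go.py .675 .182 .043 74.4
```

```text
t 17.85 shift cm [0.1  0.26 6.4 ] turn [ 0.  -0.  -0.1] yaw now [180.   -0.   74.3] q [-0.06  0.83 -0.48  1.48  0.44  0.94 -0.94] F [-0.8 -0.   0.7] 0.08522148045565742 0.0
```

Call:
servo_tool([
  [8.5,0.1,0.2,3,0,0,0],
  [8.5,0.1,0.2,5.5,0,0,0],
  [8.5,0.1,0.2,6.4,0,0,0],
  [8.5,0.1,0.2,6.4,0,0,0],
  [5.5,0.1,0.2,6.4,0,0,0],
  [3.8,0.1,0.2,6.4,0,0,0],
  [3.8,0.1,0.2,6.4,0,0,0],
  [3.8,0.1,0.2,6.4,0,0,0],
])

```text
clock: 18.65
position: [0.6746, 0.1829, 0.0435]
tool_rot: [3.14, -0.001, 1.298]
force: [-1.8, -1.2, 10.2]
grip_width: 0.0404
finger_force: 29.1
```

Call:
servo_tool([
  [3.8,0,0,-1,0,0,0],
  [3.8,0,0,-4,0,0,0],
  [3.8,0,0,-8,0,0,0],
  [3.8,0,0,-12,0,0,0],
  [3.8,0,0,-15,0,0,0],
  [3.8,0,0,-15,0,0,0],
  [3.8,0,0,-15,0,0,0],
])

```text
clock: 19.35
position: [0.6741, 0.1827, 0.193]
tool_rot: [3.14, -0.0, 1.298]
force: [-0.9, 0.2, -1.9]
grip_width: 0.0406
finger_force: 30.6
```

```bash
python3 go.py .566 -.034 .1205 74.4
```

```text
t 19.35 shift cm [-23.78  -4.59   7.23] turn [ 0.1 -0.  -0. ] yaw now [179.9  -0.   74.4] q [-0.05  0.74 -0.51  1.42  0.39  1.08 -0.9 ] F [-0.9  0.2 -1.9] 0.04063595600202514 30.627871016040444
```

Call:
servo_tool([
  [3.8,-3,-0.6,0,0,0,0],
  [3.8,-7,-1.4,0,0,0,0],
  [3.8,-11,-2.1,0,0,0,0],
  [3.8,-15,-2.9,0,0,0,0],
  [3.8,-19,-3.7,0,0,0,0],
  [3.8,-22,-4.2,0,0,0,0],
  [3.8,-23.8,-4.6,0,0,0,0],
  [3.8,-23.8,-4.6,0,0,0,0],
  [3.8,-23.8,-4.6,0,0,0,0],
])

```text
clock: 20.25
position: [0.5653, -0.0341, 0.1914]
tool_rot: [-3.141, -0.0, 1.298]
force: [-0.2, 1.1, -0.4]
grip_width: 0.0401
finger_force: 30.7
```

```bash
python3 go.py .566 -.034 .1205 74.4
```

```text
t 20.25 shift cm [0.03 0.07 7.09] turn [-0.1 -0.  -0. ] yaw now [-179.9   -0.    74.4] q [ 0.34  0.55 -0.54  1.79  0.35  0.9  -0.63] F [-0.2  1.1 -0.4] 0.040124947544332844 30.660275761038065
```

Call:
servo_tool([
  [3.8,0,0,2,0,0,0],
  [3.8,0,0,4.5,0,0,0],
  [3.8,0,0,6,0,0,0],
  [3.8,0,0,6.7,0,0,0],
  [3.8,0,0,7.1,0,0,0],
  [3.8,0,0,7.2,0,0,0],
  [3.8,0,0,7.2,0,0,0],
])

```text
clock: 20.95
position: [0.5659, -0.034, 0.1205]
tool_rot: [3.141, -0.0, 1.298]
force: [0.1, -0.1, -0.8]
grip_width: 0.0407
finger_force: 30.7
```

Call:
servo_tool([
  [3.8,0,0,0.1,0,0,0],
  [3.8,0,0,0.1,0,0,0],
])

```text
clock: 21.15
position: [0.566, -0.0342, 0.1195]
tool_rot: [3.141, -0.0, 1.298]
force: [0.3, -0.1, 1.7]
grip_width: 0.0404
finger_force: 30.9
```

Contact is beginning at the expected height, so I release.

Call:
servo_tool([
  [5,0,0,0.05,0,0,0],
  [7,0,0,0.05,0,0,0],
  [8.5,0,0,0.05,0,0,0],
  [8.5,0,0,0,0,0,0],
  [8.5,0,0,0,0,0,0],
  [8.5,0,0,-3,0,0,0],
  [8.5,0,0,-7,0,0,0],
  [8.5,0,0,-7,0,0,0],
])

```text
clock: 21.95
position: [0.5676, -0.0338, 0.1934]
tool_rot: [3.136, -0.002, 1.298]
force: [-0.1, 0.3, -0.2]
grip_width: 0.0852
finger_force: 0.0
```

```bash
python3 go.py .43 .329 .043 74.4;python3 - <<'E'
from m import *
f=bot.grab_frame("side")["frame"];cv2.imwrite("pics/side_l.png",f)
hs=cv2.cvtColor(f,cv2.COLOR_BGR2HSV)
q=ell((hs[...,1]<75)&(hs[...,2]>70),(219.6,371.4));print(q,proj("side",[.4297,.3296,.035]))
# stack: expected rim of cup3 and grey columns
print(proj("side",[.566,-.034,.111]))
c=ell((hs[...,1]<75)&(hs[...,2]>150),(311,195));print(c)
E
```

```text
t 21.95 shift cm [ 31.21 -23.11  14.95] turn [ 0.3 -0.1 -0. ] yaw now [ 1.797e+02 -1.000e-01  7.440e+01] q [ 0.34  0.54 -0.54  1.79  0.35  0.9  -0.63] F [-0.1  0.3 -0.2] 0.0851809625321394 0.0
((219.799072265625, 371.29290771484375), (22.072734832763672, 25.058490753173828), 31.480497360229492) [220.47019217 370.56217193]
[310.54200292 207.46978843]
((310.63330078125, 221.38674926757812), (30.303722381591797, 33.19390106201172), 10.19653606414795)
```

Call:
servo_tool([
  [8.5,3.6,-2.7,0,0,0,0],
  [8.5,7.2,-5.3,0,0,0,0],
  [8.5,10.8,-8,0,0,0,0],
  [8.5,14.4,-10.7,0,0,0,0],
  [8.5,18,-13.3,0,0,0,0],
  [8.5,21.6,-16,0,0,0,0],
  [8.5,25.2,-18.7,1,0,0,0],
  [8.5,28.5,-21.1,3,0,0,0],
  [8.5,31.2,-23.1,5,0,0,0],
  [8.5,31.2,-23.1,8,0,0,0],
])

```text
clock: 23.0
position: [0.4248, 0.3334, 0.1086]
tool_rot: [-3.141, -0.003, 1.304]
force: [0.9, -0.4, -0.8]
grip_width: 0.0851
finger_force: 0.0
```

Call:
servo_tool([
  [8.5,0,0,0,0,0,0],
  [8.5,0,0,0,0,0,0],
])

```text
clock: 23.2
position: [0.427, 0.3279, 0.1089]
tool_rot: [-3.141, 0.001, 1.298]
force: [1.0, -0.1, -0.0]
grip_width: 0.0846
finger_force: 0.0
```

```bash
python3 go.py .43 .329 .043 74.4; python3 - <<'E'
from m import *
f=bot.grab_frame("side")["frame"];cv2.imwrite("pics/side_m.png",f);cv2.imwrite("pics/m.png",np.hstack([cv2.resize(f[290:400,170:280],(400,400),interpolation=3),cv2.resize(f[180:260,270:350],(400,400),interpolation=3)]))
E
```

```text
t 23.2 shift cm [0.2  0.27 6.59] turn [-0.   0.1 -0. ] yaw now [-1.80e+02  1.00e-01  7.44e+01] q [-0.38  0.63 -0.53  1.92  0.47  0.71 -1.46] F [ 1.  -0.1 -0. ] 0.08464390663962734 0.0
```

View pics/m.png

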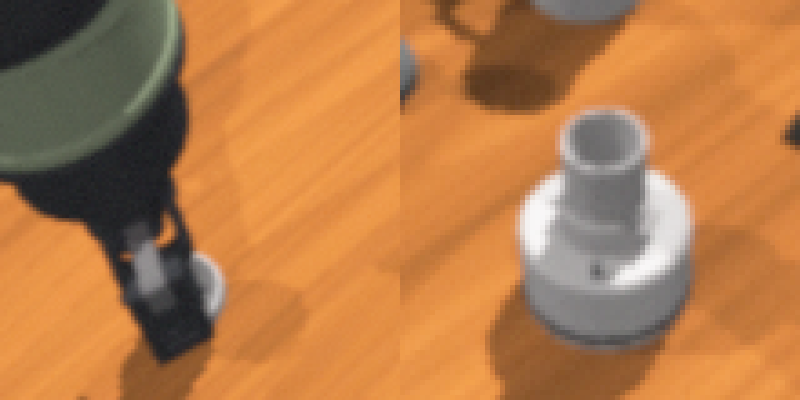

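Left: the gripper is over the last cup, which peeks out at (210,285). Right: the three-cup stack is straight, rim at (605,138).

Call:
servo_tool([
  [8.5,0.2,0.25,3,0,0,0],
  [8.5,0.2,0.25,5.5,0,0,0],
  [8.5,0.2,0.25,6.6,0,0,0],
  [8.5,0.2,0.25,6.6,0,0,0],
  [5.5,0.2,0.25,6.6,0,0,0],
  [3.8,0.2,0.25,6.6,0,0,0],
  [3.8,0.2,0.25,6.6,0,0,0],
  [3.8,0.2,0.25,6.6,0,0,0],
])

```text
clock: 24.05
position: [0.4306, 0.3302, 0.0442]
tool_rot: [3.14, -0.001, 1.298]
force: [-1.6, -2.3, 14.3]
grip_width: 0.0408
finger_force: 28.5
```

Call:
servo_tool([
  [3.8,0,0,-1,0,0,0],
  [3.8,0,0,-4,0,0,0],
  [3.8,0,0,-8,0,0,0],
  [3.8,0,0,-12,0,0,0],
  [3.8,0,0,-16,0,0,0],
  [3.8,0,0,-16,0,0,0],
  [3.8,0,0,-16,0,0,0],
])

```text
clock: 24.75
position: [0.4303, 0.3297, 0.2043]
tool_rot: [3.14, -0.001, 1.298]
force: [-0.2, 0.5, -2.0]
grip_width: 0.0407
finger_force: 30.6
```

```bash
python3 go.py .566 -.034 .133 74.4
```

```text
t 24.75 shift cm [-31.38  22.85   7.12] turn [ 0.1 -0.1 -0. ] yaw now [ 1.799e+02 -1.000e-01  7.440e+01] q [-0.32  0.5  -0.61  1.84  0.36  0.9  -1.37] F [-0.2  0.5 -2. ] 0.0406626531617635 30.616727136075497
```

Call:
servo_tool([
  [3.8,-3.5,2.5,0,0,0,0],
  [3.8,-7,5.1,0,0,0,0],
  [3.8,-11,8,0,0,0,0],
  [3.8,-15,10.9,0,0,0,0],
  [3.8,-19,13.8,0,0,0,0],
  [3.8,-23,16.7,0,0,0,0],
  [3.8,-27,19.7,0,0,0,0],
  [3.8,-30,21.8,0,0,0,0],
  [3.8,-31.4,22.85,0,0,0,0],
  [3.8,-31.4,22.85,0,0,0,0],
])

```text
clock: 25.75
position: [0.5655, -0.0371, 0.2016]
tool_rot: [-3.14, 0.001, 1.294]
force: [-1.4, -0.3, -1.2]
grip_width: 0.0409
finger_force: 30.6
```

Call:
servo_tool([
  [3.8,0,0,0,0,0,0],
  [3.8,0,0,0,0,0,0],
])

```text
clock: 25.95
position: [0.5651, -0.033, 0.2026]
tool_rot: [-3.141, -0.0, 1.3]
force: [0.4, 0.2, -0.2]
grip_width: 0.0407
finger_force: 30.6
```

```bash
python3 go.py .566 -.034 .133 74.4
```

```text
t 25.95 shift cm [-0.08  0.12  6.96] turn [-0.1 -0.   0.1] yaw now [-179.9   -0.    74.5] q [ 0.35  0.53 -0.55  1.78  0.34  0.92 -0.62] F [ 0.4  0.2 -0.2] 0.04071908811411733 30.632939748466015
```

Call:
servo_tool([
  [3.8,-0.05,0.1,2,0,0,0],
  [3.8,-0.05,0.1,4.5,0,0,0],
  [3.8,-0.05,0.1,6,0,0,0],
  [3.8,-0.05,0.1,6.6,0,0,0],
  [3.8,-0.05,0.1,6.9,0,0,0],
  [3.8,-0.05,0.1,7,0,0,0],
  [3.8,-0.05,0.1,7,0,0,0],
])

```text
clock: 26.65
position: [0.5668, -0.0348, 0.1337]
tool_rot: [3.141, -0.0, 1.298]
force: [-0.5, -0.4, -0.6]
grip_width: 0.0409
finger_force: 30.6
```

Call:
servo_tool([
  [3.8,0,0,0.1,0,0,0],
  [3.8,0,0,0.1,0,0,0],
])

```text
clock: 26.85
position: [0.5671, -0.0348, 0.1332]
tool_rot: [3.14, -0.0, 1.298]
force: [-2.2, -0.6, 12.3]
grip_width: 0.0411
finger_force: 31.7
```

Call:
servo_tool([
  [5,0,0,-0.05,0,0,0],
  [7,0,0,-0.05,0,0,0],
  [8.5,0,0,-0.05,0,0,0],
  [8.5,0,0,-0.05,0,0,0],
  [8.5,0,0,-0.05,0,0,0],
  [8.5,0,0,-3,0,0,0],
  [8.5,0,0,-7,0,0,0],
  [8.5,0,0,-9,0,0,0],
  [8.5,0,0,-9,0,0,0],
])

```text
clock: 27.75
position: [0.5677, -0.0348, 0.2248]
tool_rot: [3.137, -0.001, 1.298]
force: [0.1, -0.5, -0.6]
grip_width: 0.0849
finger_force: 0.0
```

```bash
python3 - <<'E'
from m import *
f=bot.grab_frame("side")["frame"];t=bot.grab_frame("top")["frame"]
cv2.imwrite("pics/side_n.png",f);cv2.imwrite("pics/top_n.png",t)
cv2.imwrite("pics/n.png",np.hstack([cv2.resize(f[150:260,270:430],(640,440),interpolation=3)]))
es=ell(f.min(2)>205,proj("side",[.52,-.2605,.096]));et=ell(t.min(2)>185,proj("top",[.52,-.2605,.096]))
print(es,et,onz("side",es[0],.096).round(4),onz("top",et[0],.096).round(4))
E
python3 go.py .52 -.2605 .2 74.4
```

```text
((383.5366516113281, 177.47964477539062), (13.378482818603516, 21.55878257751465), 95.39263153076172) ((365.7215881347656, 209.08517456054688), (16.35664176940918, 17.18657875061035), 105.62133026123047) [ 0.5194 -0.2574  0.096 ] [ 0.5194 -0.2595  0.096 ]
t 27.85 shift cm [-22.96   1.6    2.2 ] turn [ 0.  0. -0.] yaw now [180.    0.   74.4] q [ 0.36  0.51 -0.56  1.76  0.32  0.96 -0.6 ] F [-0.6  0.7  0.4] 0.08498977459861501 0.0
```

View pics/n.png

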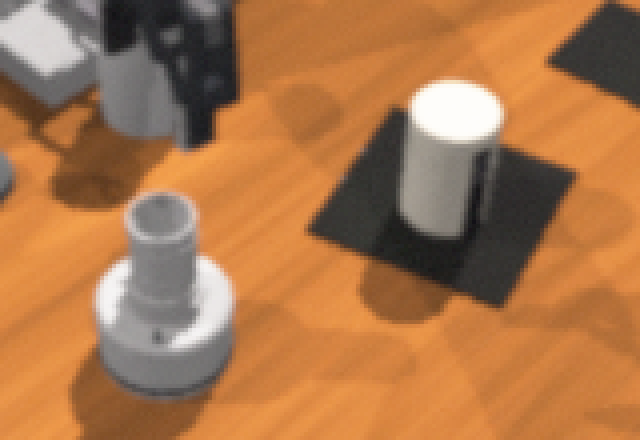

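Four cups are nested straight, rim at crop (161,215). The cap still stands unmoved on the mat at crop (455,160). I fetch it.

Call:
servo_tool([
  [8.5,-4,0.3,0,0,0,0],
  [8.5,-8.5,0.6,0,0,0,0],
  [8.5,-13,0.9,0,0,0,0],
  [8.5,-17.5,1.2,0,0,0,0],
  [8.5,-21,1.5,0,0,0,0],
  [8.5,-23,1.6,2,0,0,0],
  [8.5,-23,1.6,4,0,0,0],
  [8.5,-23,1.6,4,0,0,0],
  [8.5,-23,1.6,4,0,0,0],
])

```text
clock: 28.75
position: [0.5199, -0.2599, 0.1816]
tool_rot: [-3.14, -0.001, 1.299]
force: [0.0, -0.3, 0.6]
grip_width: 0.0852
finger_force: 0.0
```

```bash
python3 - <<'E'
from m import *
f=bot.grab_frame("side")["frame"];cv2.imwrite("pics/side_o.png",f)
g=cv2.imread("pics/side_n.png");d=cv2.absdiff(f,g)[175:225,365:405];print("cap base diff",d[20:].mean())
E
python3 go.py .5199 -.2606 .078 74.4
```

```text
cap base diff 6.576944444444444
t 28.8 shift cm [-0.08 -0.03 10.43] turn [-0.  -0.   0.1] yaw now [-180.    -0.    74.5] q [ 0.72  0.57 -0.5   1.76  0.34  0.89 -0.21] F [ 0.4 -0.2 -0.1] 0.08500119295365685 0.0
```

```bash
python3 - <<'E'
from h import *
for n in"no":
    f=cv2.imread(f"pics/side_{n}.png");m=(f.max(2)>90)&(cv2.cvtColor(f,40)[...,1]<70)
    print(n,[(r,np.flatnonzero(m[r,362:410])[[0,-1]]+362) if m[r,362:410].any() else r for r in range(176,214,4)])
E
```

```text
n [(176, array([373, 394])), (180, array([372, 394])), (184, array([371, 393])), (188, array([371, 393])), (192, array([370, 387])), (196, array([370, 386])), (200, array([370, 386])), (204, array([371, 385])), (208, array([377, 384])), 212]
o [(176, array([373, 394])), (180, array([371, 394])), (184, array([371, 393])), (188, array([371, 393])), (192, array([370, 392])), (196, array([370, 387])), (200, array([370, 386])), (204, array([371, 385])), (208, array([376, 384])), 212]
```

Call:
servo_tool([
  [8.5,0,0,3,0,0,0],
  [8.5,0,0,6,0,0,0],
  [8.5,0,0,8.5,0,0,0],
  [8.5,0,0,10.3,0,0,0],
  [8.5,0,0,10.3,0,0,0],
  [6.8,0,0,10.3,0,0,0],
  [5.5,0,0,10.3,0,0,0],
  [5.5,0,0,10.3,0,0,0],
  [5.5,0,0,10.3,0,0,0],
  [5.5,0,0,10.3,0,0,0],
], force=40)

```text
clock: 29.8
position: [0.5209, -0.2608, 0.0809]
tool_rot: [3.139, 0.0, 1.298]
force: [-1.1, 1.4, 6.7]
grip_width: 0.0608
finger_force: 41.6
```

Call:
servo_tool([
  [5.5,0,0,-1,0,0,0],
  [5.5,0,0,-4,0,0,0],
  [5.5,0,0,-8,0,0,0],
  [5.5,0,0,-12,0,0,0],
  [5.5,0,0,-16,0,0,0],
  [5.5,0,0,-18,0,0,0],
  [5.5,0,0,-18,0,0,0],
])

```text
clock: 30.5
position: [0.5211, -0.261, 0.2635]
tool_rot: [3.136, 0.001, 1.298]
force: [-0.5, -0.9, -1.5]
grip_width: 0.0609
finger_force: 44.0
```

```bash
python3 go.py .566 -.034 .125 74.4
```

```text
t 30.5 shift cm [23.09 -1.87 13.81] turn [ 0.3  0.1 -0. ] yaw now [1.797e+02 1.000e-01 7.440e+01] q [ 0.75  0.48 -0.54  1.68  0.28  1.05 -0.16] F [-0.5 -0.9 -1.5] 0.06086955189373205 43.98565202951431
```

Call:
servo_tool([
  [5.5,3,-0.2,0,0,0,0],
  [5.5,7,-0.6,0,0,0,0],
  [5.5,11,-0.9,0,0,0,0],
  [5.5,15,-1.2,0,0,0,0],
  [5.5,19,-1.5,0,0,0,0],
  [5.5,21.5,-1.7,0,0,0,0],
  [5.5,23.1,-1.9,0,0,0,0],
  [5.5,23.1,-1.9,0,0,0,0],
  [5.5,23.1,-1.9,0,0,0,0],
  [5.5,23.1,-1.9,0,0,0,0],
])

```text
clock: 31.5
position: [0.5636, -0.0346, 0.2589]
tool_rot: [-3.141, 0.001, 1.297]
force: [0.3, 0.2, -1.4]
grip_width: 0.0603
finger_force: 43.9
```

```bash
python3 go.py .5665 -.0343 .127 74.4; python3 - <<'E'
from m import *
f=bot.grab_frame("side")["frame"];cv2.imwrite("pics/p.png",cv2.resize(f[100:260,240:400],(600,600),interpolation=3))
E
```

```text
t 31.5 shift cm [ 0.12  0.27 13.19] turn [-0.   0.  -0.1] yaw now [-180.     0.    74.3] q [ 0.38  0.47 -0.59  1.73  0.3   1.03 -0.58] F [ 0.3  0.2 -1.4] 0.06030742912086616 43.8860135525465
```

View pics/p.png

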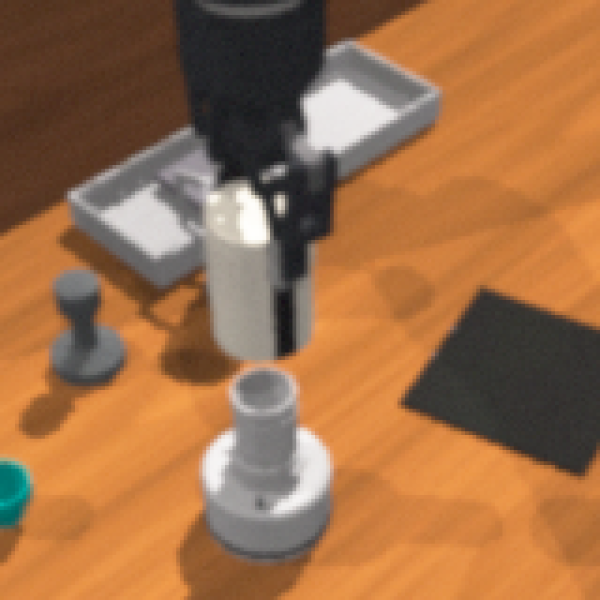

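The cap hangs upright, directly over the stack, rim at crop (264,385). I lower it.

Call:
servo_tool([
  [5.5,0.1,0.25,1,0,0,0],
  [5.5,0.1,0.25,2.5,0,0,0],
  [5.5,0.1,0.25,4.5,0,0,0],
  [5.5,0.1,0.25,6.5,0,0,0],
  [5.5,0.1,0.25,8.5,0,0,0],
  [5.5,0.1,0.25,10,0,0,0],
  [5.5,0.1,0.25,10.8,0,0,0],
  [5.5,0.1,0.25,10.8,0,0,0],
])

```text
clock: 32.35
position: [0.566, -0.0328, 0.1498]
tool_rot: [-3.14, 0.0, 1.298]
force: [-0.3, 0.0, -0.6]
grip_width: 0.0605
finger_force: 43.9
```

```bash
python3 go.py .5665 -.0343 .127 74.4
```

```text
t 32.35 shift cm [-0.13  0.09  2.28] turn [-0.1  0.  -0. ] yaw now [-179.9    0.    74.4] q [ 0.33  0.61 -0.53  1.82  0.4   0.82 -0.67] F [-0.3  0.  -0.6] 0.06051535646783075 43.93134780228138
```

Call:
servo_tool([
  [5.5,-0.1,0.05,0.6,0,0,0],
  [5.5,-0.1,0.05,1.2,0,0,0],
  [5.5,-0.1,0.05,1.7,0,0,0],
  [5.5,-0.1,0.05,2,0,0,0],
  [5.5,-0.1,0.05,2.2,0,0,0],
  [5.5,-0.1,0.05,2.2,0,0,0],
])

```text
clock: 32.95
position: [0.5667, -0.0338, 0.1289]
tool_rot: [-3.141, -0.0, 1.298]
force: [0.0, 0.0, 0.3]
grip_width: 0.0609
finger_force: 43.9
```

Call:
servo_tool([
  [5.5,0,0,0.15,0,0,0],
  [5.5,0,0,0.3,0,0,0],
  [5.5,0,0,0.3,0,0,0],
])

```text
clock: 33.25
position: [0.5669, -0.0338, 0.1269]
tool_rot: [3.141, 0.0, 1.298]
force: [-4.9, -0.4, 13.9]
grip_width: 0.0607
finger_force: 45.6
```

Call:
servo_tool([
  [5.5,0,0,-0.05,0,0,7],
  [5.5,0,0,-0.05,0,0,14],
  [5.5,0,0,-0.05,0,0,21],
  [5.5,0,0,-0.05,0,0,28],
  [5.5,0,0,-0.05,0,0,35],
  [5.5,0,0,-0.05,0,0,42],
  [5.5,0,0,-0.05,0,0,48],
  [5.5,0,0,-0.05,0,0,52],
  [5.5,0,0,-0.05,0,0,52],
])

```text
clock: 34.15
position: [0.5671, -0.0338, 0.1269]
tool_rot: [3.141, -0.001, 0.39]
force: [0.3, 0.1, 5.3]
grip_width: 0.0607
finger_force: 44.6
```

```bash
python3 go.py .5665 -.0343 .127 22.5; python3 -c "
from h import *;print(bot.observe()['moment'])"
```

```text
t 34.15 shift cm [-0.08  0.03 -0.01] turn [ 0.  -0.1 -0.2] yaw now [ 1.80e+02 -1.00e-01  2.23e+01] q [ 0.15  0.6  -0.28  1.84  0.24  0.72 -1.44] F [0.3 0.1 5.3] 0.06071884775654137 44.59410913288593
[-0.19083452 -0.09933988 -0.03306447]
```

Back at the starting angle with little torque, so I turn a little further to feel for the stop.

Call:
servo_tool([
  [5.5,0,0,0,0,0,2],
  [5.5,0,0,0,0,0,3],
  [5.5,0,0,0,0,0,3],
])

```text
clock: 34.45
position: [0.5672, -0.0338, 0.1269]
tool_rot: [3.141, -0.001, 0.34]
force: [-0.0, -0.1, 6.1]
grip_width: 0.0609
finger_force: 44.8
```

```bash
python3 go.py .5665 -.0343 .127 22.5; python3 -c "
from h import *;print(bot.observe()['moment'])"
```

```text
t 34.45 shift cm [-0.08  0.03 -0.01] turn [ 0.  -0.1 -3. ] yaw now [ 1.80e+02 -1.00e-01  1.95e+01] q [ 0.14  0.6  -0.26  1.85  0.23  0.72 -1.48] F [-0.  -0.1  6.1] 0.06085605499372109 44.79351058602333
[-0.04945867 -0.01015419 -0.06921091]
```

Call:
servo_tool([
  [5.5,0,0,0,0,0,2],
  [5.5,0,0,0,0,0,3],
  [5.5,0,0,0,0,0,3],
])

```text
clock: 34.75
position: [0.5675, -0.0341, 0.127]
tool_rot: [3.141, -0.002, 0.287]
force: [3.3, -1.2, 4.9]
grip_width: 0.0607
finger_force: 44.6
```

```bash
python3 go.py .5665 -.0343 .127 22.5; python3 -c "
from h import *;print(bot.observe()['moment'])"
```

```text
t 34.75 shift cm [-0.1  -0.01 -0.  ] turn [ 0.  -0.1 -6. ] yaw now [ 1.80e+02 -1.00e-01  1.65e+01] q [ 0.13  0.6  -0.25  1.85  0.21  0.72 -1.52] F [ 3.3 -1.2  4.9] 0.06072928668398132 44.64685946702957
[-0.48719035 -0.77356747 -0.09456163]
```

Call:
servo_tool([
  [5.5,0,0,0,0,0,1.5],
  [5.5,0,0,0,0,0,1.5],
  [5.5,0,0,0,0,0,1.5],
])

```text
clock: 35.05
position: [0.5676, -0.0344, 0.127]
tool_rot: [3.141, -0.002, 0.261]
force: [3.3, -2.7, 4.5]
grip_width: 0.0609
finger_force: 44.4
```

```bash
python3 go.py .5665 -.0343 .127 22.5; python3 -c "
from h import *;print(bot.observe()['moment'])"
```

```text
t 35.05 shift cm [-0.1  -0.04 -0.  ] turn [ 0.1 -0.1 -7.5] yaw now [ 1.799e+02 -1.000e-01  1.500e+01] q [ 0.13  0.6  -0.24  1.85  0.21  0.72 -1.54] F [ 3.3 -2.7  4.5] 0.06088444836472687 44.42298240959644
[-0.96354051 -0.94089912  0.10468077]
```

The sideways force shows a stop lug in contact. I let go and check.

Call:
servo_tool([
  [5.5,0,0,0,0,0,-0.7],
  [6.2,0,0,0,0,0,-0.7],
  [7,0,0,0,0,0,-0.7],
  [8.5,0,0,0,0,0,-0.7],
  [8.5,0,0,0,0,0,-0.7],
  [8.5,0,0,0,0,0,-0.7],
  [8.5,0,0,-4,0,0,-0.7],
  [8.5,0,0,-8,0,0,-0.7],
  [8.5,0,0,-12,0,0,-0.7],
  [8.5,0,0,-14,0,0,-0.7],
])

```text
clock: 36.05
position: [0.5675, -0.0338, 0.2699]
tool_rot: [3.141, -0.003, 0.272]
force: [-0.4, 0.2, -0.2]
grip_width: 0.0854
finger_force: 0.0
```

```bash
python3 - <<'E'
from m import *
f=bot.grab_frame("side")["frame"];t=bot.grab_frame("top")["frame"]
cv2.imwrite("pics/side_q.png",f);s0=cv2.imread("pics/side0.png")
c=np.array([.5662,-.0330])
for nm,im in(("start",s0),("now",f)):
    es=ell(im.min(2)>215,(309,198));print(nm,"top",np.round(es[0],2),np.round(es[1],1))
    g=im.max(2).astype(float)
    for r in (214,218,222,226,230):
        row=g[r,297:318];w=np.clip(85-row,0,None);u=297+(w*np.arange(21)).sum()/w.sum()
        o,d=ray("side",u,r);a=d[:2]@d[:2];v=o[:2]-c;b=v@d[:2];k=(-b-np.sqrt(b*b-a*(v@v-.0345**2)))/a;X=(o+k*d)[:2]-c
        print(r,round(u,2),"w",int((row<85).sum()),"ang",np.degrees(np.arctan2(X[1],X[0])).round(1))
E
```

```text
start top [309.3  198.99] [16.6 24.6]
214 303.1 w 5 ang 109.2
218 303.31 w 4 ang 108.9
222 303.55 w 4 ang 108.6
226 303.82 w 5 ang 108.6
230 304.16 w 5 ang 108.8
now top [309.76 198.47] [17.3 24.4]
214 302.39 w 4 ang 105.9
218 302.55 w 4 ang 105.3
222 302.79 w 5 ang 105.0
226 302.99 w 5 ang 104.5
230 303.24 w 4 ang 104.3
```

```bash
python3 -c "
from h import *;print(bot.job_done())"
```

```text
the job is handed in; nothing more can be done
None
```

The four steel cups are nested upright in the canister, and the cap is back over them, turned clockwise to its stop and let go; I handed the job in but no verdict came back, and the tabs springing out was inferred rather than seen.

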